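Step the jam jar's day counter to five dots

TASK

Two identical push-button day counters stand on the worktop, each in front of the food whose days in the kitchen it counts. The jam is now on its fifth day: press the button of the counter in front of the jam jar, fully down and up again, as many times as it takes until the face with five dots lies level on top of its drum. Do not press the button of the counter in front of the tomato.

Things in the scene. Friction and masses are not known exactly. Their poses are not given: they have to be found in the camera images.
- jam_drum (a joint): Jam counter's white six-sided drum, 44 mm wide, level axle 45 mm up, faces with 1 to 6 black dots. Rad: 0 = one dot on top, +1.047 a step, five dots at 4.19 (or + 6.28; it counts on over full turns). Each full press rolls the next higher number (after six, one) up from behind; a detent holds it level. Starts at 1, 2 or 3 dots; rarely between two faces, and the next press then levels it.
- jam_button (a joint): Push button of the jam counter: bare metal cap, 32 by 36 mm, slides straight down. Value in m: 0 up, 0.013 at the bottom stop. A spring lifts it when released; it must come fully up (under 0.001) between presses to catch the next tooth. Pressing takes 2 to 5 N, more at the stop; the drum steps over at about 10 mm.
- jam_button_top (a point): Centre of the top of the jam counter's cap, 82 mm above the worktop when up. The counter is a grey block, 130 x 84 mm, fixed, turned at most 17 degrees from square: button on the robot's side, drum axle 60 mm behind the cap's centre (drum 80 mm high), jam jar (pink, gold lid, 101 mm tall) 155 mm behind it. The block round the cap is 58 mm high.
- tomato_button (a joint): The same button on the like counter in front of the tomato (69 mm across); value in m, 0 up, 0.013 down. Not to be pressed. The two counters may swap places: one left, one right of the middle, their centres at least 0.24 m apart.

How it is judged:
By the outcome, as a careful person would: the job done as asked, in the order asked, and still so for the second after the job is handed in, with the robot touching nothing.
It also fails if it takes over 38 s, if anything falls off the work surface, if the arm or the gripper's body presses on something with over 40 N, if the wrist force passes 120 N, or if a joint passes its speed limit or range.

ROBOT

A 6-joint arm with a two-finger parallel gripper is mounted at the origin on a cart in front of the work surface, level with it; the furniture and walls round the work are solid. World frame = base frame: x ahead of the robot, y to its left, z up, the work surface at z = 0. Lengths are in mm, angles in rad, forces in N, time in s.
With the tool pointing down it reaches from about 350 to 775 mm from the base axis. Payload 7.3 kg.
Tool frame: the origin (TCP) lies on the centre line of the jaws, within the pads' length; the fingertips stand 11 mm ahead of it and the grasp point (between the pads) lies 8 mm behind it; z points along the fingers, y is the line along which they close (so a half turn about z gives the same grasp; the last joint's range is limited). The gripper opens to 92 mm and grips with 3 to 60 N. Pads are 19 mm wide; open, the fingers measure 130 mm over their backs; the gripper's body (75 mm by 190 mm) begins 47 mm behind the grasp point.
Start: joints at [1.121, 0.342, 1.524, -0, 1.275, -0.146], TCP at [157.039, 500.984, 209.541] pointing down, gripper open.
Joint ranges: [-2.53, 2.53], [-0.77, 2.02], [0.04, 2.7], [-1, 4.14], [0.28, 2.66], [-3.11, 3.11]. Speed limits (rad/s): [2.57, 2.57, 3.14, 3.14, 3.14, 3.14].

INTERFACE

Orientations are given as [roll, pitch, yaw] about the fixed x, y, z axes, in that order (R = Rz(yaw) Ry(pitch) Rx(roll)).
In Python, from plant import bot gives the robot as it stands.
- The arm moves only by the tool step_arm, never from a script. Its argument "deltas" is a list of rows, each a list of 5 numbers: the opening, from 0 (shut) to 1 (fully open), then the shift along the tool's x, y, z each as a share of 0.5 m, from -1 to 1, then the turn about the tool's z as a share of pi/2 rad, from -1 to 1. In form: [[claw, x, y, z, turn], ...]. A call has 1 to 8 rows; each row shifts and turns the commanded pose from where the row before left it, along the tool's axes as they then stand; what a row does not reach is not made up. A row lasts 1/10 s, in which the tool goes at most 50 mm and 8.59 degrees, less where a joint would pass 70% of its speed; a pose out of reach is approached as far as the arm can. A call with a number of a shift or a turn outside -1 to 1 is refused whole. A call with a gripper value outside its range is refused whole. The fingers move at their own pace and stop on an object; the grip force is fixed at half the most. Time passes only in rows, so rows that do not move let the fingers close. It gives the time, the measured TCP pose, the force, the opening and the grip force at its end, in the units of the state.
- bot.get_obs(): the state, without advancing time (a new reading comes with each control period).
- bot.capture(name): name is "side" or "top" or "wrist"; returns (picture, depth): 420x560x3 uint8, red, green, blue; 420x560 float32, mm along the optical axis (not along the pixel's ray), 0 where there is no reading.
- bot.camera_params(name): a dict with "fov_y" (degrees; the focal length in pixels is half the picture's height over the tangent of half this angle, whatever the lens; pixels are square), "cx", "cy" (the principal point, pixels), "rvec" (rotation vector, rad) and "tvec" (3), from world to camera coordinates, as OpenCV has them. Camera axes: x right, y down, z forward; pixel columns grow to the right and rows downward; lengths in mm; the calibration is good to about 2 mm. The wrist camera is an equidistant fisheye: a pixel r from the principal point sees the ray r / f radians off the axis. A picture is of the moment at which its call begins: read the wrist's pose just before it. camera_params takes no time and is no camera call; for the wrist camera it gives the pose at the moment of the call.
- bot.close_job(): hands the job in; it is judged then, once.
The state is a dict: "time": time; "joint_positions": joint angles; "dq": joint speeds; "tau": joint torques, N m; "tool_pos": TCP position; "tcp_rot": TCP orientation; "contact_force": force on the tool from outside, world axes, zero at the start; "moment": the same for the moment, N m; "grip_width": finger opening in mm; "finger_force": force on a finger pad.
Only numpy, scipy, OpenCV 4.12 (cv2) and the standard library are available. Lean on these libraries where they do the work, as an engineer would, in place of code of your own. Each camera call takes 0.05 s, during which the arm holds its last target. There are 200 camera calls.

## Working session

There is one attempt and no reset: what is moved stays moved. The work goes in short steps, Python scripts to look and compute and a tool call to move; the robot and the scene stay as the last step left them, time stands still between calls to the robot, and variables do not carry over. Pictures are saved under pics/ and viewed, at most 10 in all, crops included, and the job is handed in when it is done.

Besides the shell and the picture viewer there is one more tool, called after ">>>" in YAML: its name, and indented under it one key for each argument. step_arm: Moves the arm, as the interface text tells. Shift numbers are shares of 0.5 m and turn numbers shares of pi/2 rad, none past 1 either way. Its arguments: {"type":"object","properties":{"deltas":{"type":"array","items":{"type":"array","items":{"type":"number","minimum":-1,"maximum":1}}}},"required":["deltas"]}

```bash
mkdir -p pics; cat > h.py <<'E'
import numpy as np, cv2
from plant import bot
def cam(n):
    p=bot.camera_params(n); f=210/np.tan(np.radians(p["fov_y"])/2)
    R=cv2.Rodrigues(np.array(p["rvec"],float))[0]; return p,f,R,np.array(p["tvec"],float).ravel()
def world(c,u,v,d):
    p,f,R,t=c; X=np.array([(u-p["cx"])/f*d,(v-p["cy"])/f*d,d]); return R.T@(X-t)
def proj(c,P):
    p,f,R,t=c; X=R@np.array(P,float)+t; return p["cx"]+f*X[0]/X[2],p["cy"]+f*X[1]/X[2]
E
python3 - <<'E'
from h import *
o=bot.get_obs(); print(o["time"],o["tool_pos"],o["tcp_rot"],o["contact_force"],o["grip_width"])
for n in("top","side"):
    im,d=bot.capture(n); cv2.imwrite(f"pics/{n}0.png",im[:,:,::-1]); np.save(n+"0.npy",d); print(bot.camera_params(n))
E
```

```text
0.0 [156.83840143 500.55316842 208.83364551] [-3.14002759e+00 -2.18620046e-04  2.83778859e+00] [-0.25639676  0.05005401  0.15431893] 91.91007987877599
{'fov_y': 51.981280418990906, 'cx': 284.3838007319437, 'cy': 210.72298649944446, 'rvec': array([ 2.20057448, -2.17123917,  0.08079985]), 'tvec': array([ -25.78199423,  479.93911995, 1040.05580627])}
{'fov_y': 54.89690275742553, 'cx': 279.3063238774045, 'cy': 207.66299398409606, 'rvec': array([ 2.01571946,  0.09910769, -0.02599899]), 'tvec': array([-457.02788707,   52.19804048,  937.34400411])}
```

View pics/top0.png

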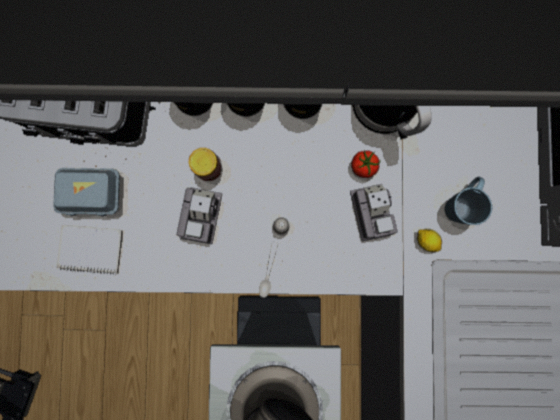

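View pics/side0.png

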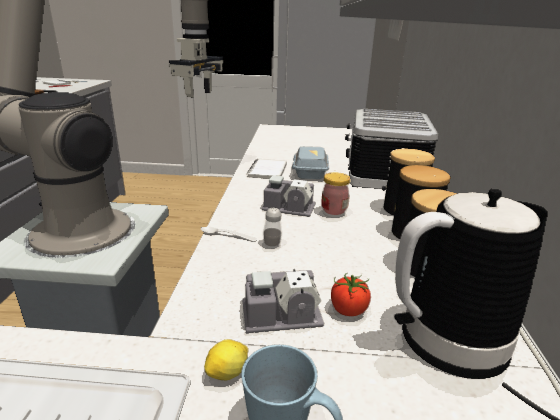

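The jam counter is the left one in the top view (cap near 194,229, drum near 201,205, jar lid at 205,161). The tomato counter is on the right, with its cap near 384,226.

```bash
python3 - <<'E'
from h import *
im=cv2.imread("pics/top0.png"); d=np.load("top0.npy")
cv2.imwrite("pics/topcrop.png",cv2.resize(im[180:250,170:230],None,fx=8,fy=8,interpolation=cv2.INTER_CUBIC))
c=cam("top")
# height map: cap pixels ~82mm
p,f,R,t=c
v,u=np.mgrid[:420,:560]; X=np.stack([(u-p["cx"])/f*d,(v-p["cy"])/f*d,d],-1); W=(X-t)@R
np.save("W.npy",W)
box=np.zeros((420,560),bool); box[180:250,170:230]=1
for nm,lo,hi,b in(("cap",70,90,(slice(218,245))),("drum",70,90,slice(180,216))):
    m=np.zeros_like(box); m[b,170:230]=1; m&=(W[...,2]>lo)&(W[...,2]<hi)
    print(nm,m.sum(),W[m].mean(0),np.argwhere(m).mean(0), cv2.minAreaRect(W[m][:,:2].astype(np.float32)))
m=box&(W[...,2]>20)
print("block",cv2.minAreaRect(W[m][:,:2].astype(np.float32)))
m=np.zeros_like(box); m[145:182,185:225]=1; m&=(W[...,2]>92)&(W[...,2]<110); print("lid",W[m].mean(0))
E
```

```text
cap 219 [431.74872024 188.08526871  81.36193986] [228.56164384 193.89041096] ((431.86041259765625, 189.00119018554688), (35.984710693359375, 31.584209442138672), 79.69034576416016)
drum 340 [489.98451733 175.63640918  74.27000093] [203.65588235 200.59411765] ((490.0182800292969, 173.83323669433594), (50.51741027832031, 42.86527633666992), 81.42017364501953)
block ((478.71124267578125, 107.68785095214844), (149.7952880859375, 249.59983825683594), 0.31236201524734497)
lid [585.00371974 168.69678341  99.81569945]
```

View pics/topcrop.png

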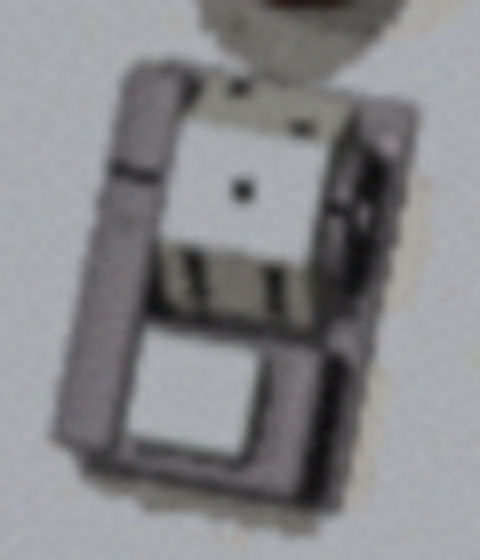

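The crop shows one dot level on top of the jam drum, with the two-dot face coming up from behind and six in front. Going from one to five takes 4 presses. The cap centre is at about (432, 188.5), and the counter is turned about −12°.

>>> step_arm:
  deltas:
    - [0,-0.0712,-0.0432,0,0]
    - [0,-0.0712,-0.0432,0,0]
    - [0,-0.0712,-0.0432,0,0]
    - [0,-0.0712,-0.0432,0,0]
    - [0,-0.0712,-0.0432,0,0]
    - [0,-0.0712,-0.0432,0,0]
    - [0,-0.0712,-0.0432,0,0]
    - [0,-0.0712,-0.0432,0,0]

```text
time: 0.9
tool_pos: [377.8, 249.4, 209.4]
tcp_rot: [-3.141, -0.0, 2.838]
contact_force: [0.6, 0.4, 0.6]
grip_width: 32.0
finger_force: 0.0
```

>>> step_arm:
  deltas:
    - [0,-0.0712,-0.0432,0,0]
    - [0,-0.0712,-0.0432,0,0]
    - [0,0,0,0.06,-0.058]
    - [0,0,0,0.06,0]
    - [0,0,0,0.06,0]
    - [0,0,0,0,0]
    - [0,0,0,0,0]

```text
time: 1.6
tool_pos: [432.1, 188.4, 119.8]
tcp_rot: [-3.141, -0.001, 2.929]
contact_force: [0.1, 0.2, 1.0]
grip_width: 0.4
finger_force: 0.0
```

>>> step_arm:
  deltas:
    - [0,0,0,0.03,0]
    - [0,0,0,0.012,0]
    - [0,0,0,0.012,0]
    - [0,0,0,0.006,0]
    - [0,0,0,0,0]
    - [0,0,0,0,0]

```text
time: 2.2
tool_pos: [432.4, 188.5, 89.9]
tcp_rot: [3.141, 0.001, 2.929]
contact_force: [-0.9, 0.4, -0.9]
grip_width: 0.6
finger_force: 0.0
```

```bash
python3 - <<'E'
from h import *
im,d=bot.capture("side"); im=im[:,:,::-1]
cv2.imwrite("pics/side1.png",cv2.resize(im[130:230,230:370],None,fx=5,fy=5,interpolation=cv2.INTER_CUBIC))
E
```

```text
(no output)
```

View pics/side1.png

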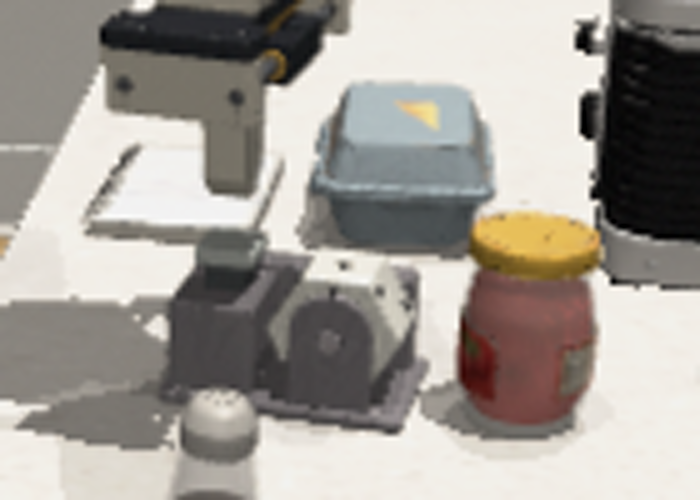

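The side crop shows the fingertip (crop 235,190) well above the cap (232,240), and no contact force. I'll check this against the calibration.

```bash
python3 - <<'E'
from h import *
c=cam("side")
P=lambda q:np.round((np.array(proj(c,q))-[230,130])*5)
print("cap",P((432,188.5,82)),"tip",P((432.4,188.5,79)), "lid",P((585,168.7,101)))
d=np.load("side0.npy")
print("cap side0",[world(c,u,v,d[v,u]).round(1) for u,v in((276,178),(276,180),(278,179))])
im,d=bot.capture("side")
for a,b in((235,175),(235,185),(235,190)): 
    u,v=230+a//5,130+b//5; print(a,b,world(c,u,v,d[v,u]).round(1))
o=bot.get_obs(); print(o["tool_pos"],o["contact_force"],o["joint_positions"])
E
```

```text
cap [229. 239.] tip [230. 244.] lid [532. 234.]
cap side0 [array([433.2, 180.3,  84.6]), array([433.8, 174.2,  81.5]), array([438.5, 178.9,  82.7])]
235 175 [435.7 170.3 123.4]
235 185 [435.6 174.3 116.7]
235 190 [435.3 177.8 112.7]
[432.36481841 188.46989053  89.87628893] [ 0.27640501 -0.64796585  0.7723197 ] [ 2.48324678e-01  3.86783762e-01  1.83328905e+00  8.20219980e-05
  9.20819763e-01 -1.10987042e+00]
```

```bash
python3 - <<'E'
from h import *
c=cam("side")
im,d=bot.capture("side"); im=im[:,:,::-1]
print(bot.get_obs()["time"],bot.get_obs()["tool_pos"])
cv2.imwrite("pics/side2.png",cv2.resize(im[100:200,230:330],None,fx=6,fy=6,interpolation=cv2.INTER_CUBIC))
for v in range(150,184,2): print(v,world(c,276,v,d[v,276]).round(0),end=";")
E
```

```text
2.35 [432.35632405 188.44551818  89.84782696]
150 [439.  96. 186.];152 [439.  94. 181.];154 [439.  98. 175.];156 [433. 165. 148.];158 [433. 167. 143.];160 [433. 169. 137.];162 [433. 170. 131.];164 [433. 170. 126.];166 [433. 173. 120.];168 [433. 178. 113.];170 [413. 429.  14.];172 [414. 410.  14.];174 [416. 391.  15.];176 [432. 196.  84.];178 [433. 188.  82.];180 [434. 169.  84.];182 [434. 174.  76.];
```

View pics/side2.png

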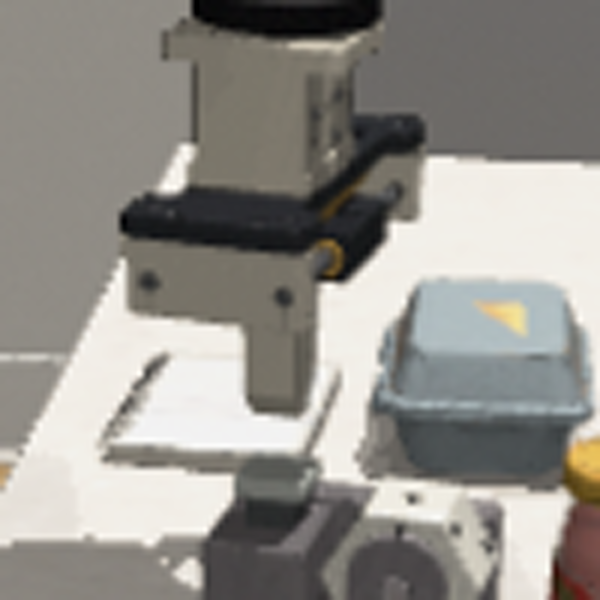

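The gripper's own proportions look right, but it images about 30 mm higher than tool_pos says. I'll check the start picture for the same offset.

```bash
python3 - <<'E'
from h import *
c=cam("side"); d=np.load("side0.npy")
for u in(190,194,207,210):
  print(u,[tuple(world(c,u,v,d[v,u]).round(0)) for v in range(76,99,3) if d[v,u]>0])
p=bot.camera_params("wrist"); R=cv2.Rodrigues(np.array(p["rvec"]))[0]; print("wristcam pos",-R.T@p["tvec"],R[2])
im,dd=bot.capture("wrist"); cv2.imwrite("pics/w.png",im[:,:,::-1]); print(bot.get_obs()["tool_pos"])
print("proj tcp start",proj(c,(157,501,198.5)))
E
```

```text
190 [(np.float64(159.0), np.float64(406.0), np.float64(296.0)), (np.float64(150.0), np.float64(437.0), np.float64(283.0)), (np.float64(149.0), np.float64(437.0), np.float64(274.0)), (np.float64(149.0), np.float64(437.0), np.float64(266.0)), (np.float64(147.0), np.float64(441.0), np.float64(256.0)), (np.float64(147.0), np.float64(439.0), np.float64(248.0)), (np.float64(146.0), np.float64(438.0), np.float64(239.0)), (np.float64(-515.0), np.float64(2646.0), np.float64(-193.0))]
194 [(np.float64(-483.0), np.float64(2695.0), np.float64(-27.0)), (np.float64(-478.0), np.float64(2672.0), np.float64(-48.0)), (np.float64(-479.0), np.float64(2669.0), np.float64(-72.0)), (np.float64(-484.0), np.float64(2681.0), np.float64(-99.0)), (np.float64(-482.0), np.float64(2669.0), np.float64(-121.0)), (np.float64(-477.0), np.float64(2646.0), np.float64(-142.0)), (np.float64(-485.0), np.float64(2668.0), np.float64(-171.0)), (np.float64(-486.0), np.float64(2665.0), np.float64(-195.0))]
207 [(np.float64(174.0), np.float64(545.0), np.float64(278.0)), (np.float64(175.0), np.float64(538.0), np.float64(270.0)), 
[... 355 characters left out ...]
0))]
210 [(np.float64(183.0), np.float64(550.0), np.float64(278.0)), (np.float64(183.0), np.float64(546.0), np.float64(269.0)), (np.float64(182.0), np.float64(547.0), np.float64(260.0)), (np.float64(183.0), np.float64(541.0), np.float64(251.0)), (np.float64(182.0), np.float64(543.0), np.float64(241.0)), (np.float64(182.0), np.float64(544.0), np.float64(232.0)), (np.float64(-347.0), np.float64(2670.0), np.float64(-166.0)), (np.float64(-352.0), np.float64(2685.0), np.float64(-194.0))]
wristcam pos [363.40350424 202.5217816  264.45489268] [ 0.25846495 -0.05417744 -0.96450022]
[432.28087497 188.43519708  89.78716404]
proj tcp start (np.float64(199.69750453823804), np.float64(103.61853022312532))
```

View pics/w.png

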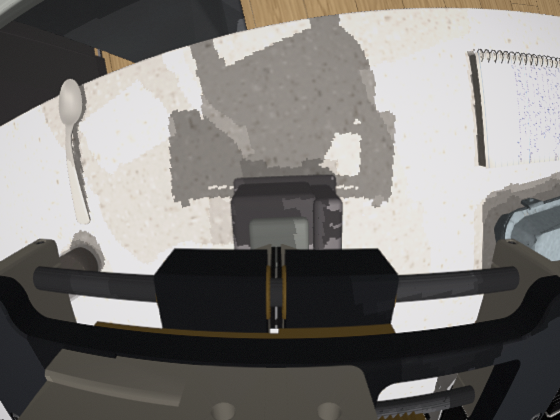

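The offset is constant: the fingertips really stand about 21 mm above the reported TCP, and xy is correct. The wrist view shows the cap (280,235) centred in line with the fingers (277). I'll go down by force instead.

>>> step_arm:
  deltas:
    - [0,0,0,0.02,0]
    - [0,0,0,0.016,0]
    - [0,0,0,0.01,0]
    - [0,0,0,0,0]

```text
time: 2.8
tool_pos: [431.5, 188.2, 65.5]
tcp_rot: [-3.141, -0.002, 2.929]
contact_force: [0.4, 1.1, 0.2]
grip_width: 0.3
finger_force: 0.0
```

>>> step_arm:
  deltas:
    - [0,0,0,0.008,0]
    - [0,0,0,0,0]

```text
time: 3.0
tool_pos: [432.2, 188.4, 62.4]
tcp_rot: [3.141, 0.0, 2.929]
contact_force: [-0.7, -0.2, 2.3]
grip_width: 0.1
finger_force: 1.1
```

>>> step_arm:
  deltas:
    - [0,0,0,0.008,0]
    - [0,0,0,0,0]

```text
time: 3.2
tool_pos: [432.3, 188.4, 58.4]
tcp_rot: [3.141, 0.0, 2.929]
contact_force: [-0.6, -0.5, 2.3]
grip_width: 0.4
finger_force: 1.2
```

>>> step_arm:
  deltas:
    - [0,0,0,0.008,0]
    - [0,0,0,0.004,0]
    - [0,0,0,0,0]

```text
time: 3.5
tool_pos: [432.4, 188.5, 52.3]
tcp_rot: [3.141, 0.0, 2.929]
contact_force: [0.4, 0.0, 2.7]
grip_width: 0.5
finger_force: 1.0
```

>>> step_arm:
  deltas:
    - [0,0,0,0.003,0]
    - [0,0,0,0,0]

```text
time: 3.7
tool_pos: [432.4, 188.5, 51.9]
tcp_rot: [3.141, 0.001, 2.929]
contact_force: [-1.4, 0.4, 10.6]
grip_width: 0.7
finger_force: 5.3
```

The bottom stop is reached, with the force rising to 10.6 N at z≈52. I'll release and check the drum.

>>> step_arm:
  deltas:
    - [0,0,0,-0.02,0]
    - [0,0,0,-0.02,0]
    - [0,0,0,0,0]
    - [0,0,0,0,0]

```text
time: 4.1
tool_pos: [432.1, 188.4, 71.2]
tcp_rot: [3.141, 0.0, 2.929]
contact_force: [0.7, -0.5, 0.0]
grip_width: 0.5
finger_force: 0.0
```

```bash
python3 - <<'E'
from h import *
im,d=bot.capture("side"); im=im[:,:,::-1]
cv2.imwrite("pics/side3.png",cv2.resize(im[150:220,255:325],None,fx=8,fy=8,interpolation=cv2.INTER_CUBIC))
E
```

```text
(no output)
```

View pics/side3.png

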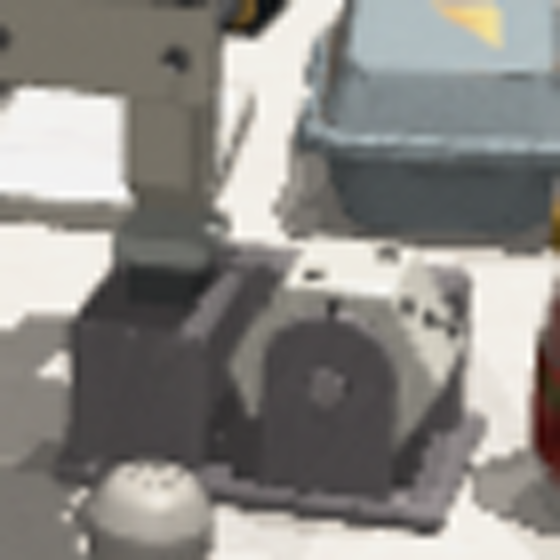

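The drum now shows two dots on top (315,272 and 388,253), level, and the cap is up. Three more of the same press.

>>> step_arm:
  deltas:
    - [0,0,0,0.016,0]
    - [0,0,0,0.012,0]
    - [0,0,0,0.008,0]
    - [0,0,0,0.004,0]
    - [0,0,0,0,0]
    - [0,0,0,0,0]

```text
time: 4.75
tool_pos: [432.5, 188.5, 51.8]
tcp_rot: [3.141, 0.001, 2.929]
contact_force: [-1.0, -1.4, 13.5]
grip_width: 0.7
finger_force: 6.8
```

>>> step_arm:
  deltas:
    - [0,0,0,-0.02,0]
    - [0,0,0,-0.02,0]
    - [0,0,0,0,0]
    - [0,0,0,0,0]

```text
time: 5.15
tool_pos: [431.9, 188.4, 71.0]
tcp_rot: [3.142, -0.0, 2.929]
contact_force: [0.6, -0.5, -0.3]
grip_width: 0.6
finger_force: 0.0
```

>>> step_arm:
  deltas:
    - [0,0,0,0.016,0]
    - [0,0,0,0.012,0]
    - [0,0,0,0.008,0]
    - [0,0,0,0.004,0]
    - [0,0,0,0,0]
    - [0,0,0,0,0]

```text
time: 5.75
tool_pos: [432.5, 188.5, 51.8]
tcp_rot: [3.141, 0.001, 2.929]
contact_force: [-1.4, -0.5, 14.2]
grip_width: 0.5
finger_force: 7.0
```

>>> step_arm:
  deltas:
    - [0,0,0,-0.02,0]
    - [0,0,0,-0.02,0]
    - [0,0,0,0,0]
    - [0,0,0,0,0]

```text
time: 6.15
tool_pos: [431.9, 188.4, 70.9]
tcp_rot: [-3.142, -0.0, 2.929]
contact_force: [-1.2, -0.1, 0.0]
grip_width: 0.4
finger_force: 0.0
```

```bash
python3 - <<'E'
from h import *
im,d=bot.capture("side"); im=im[:,:,::-1]
cv2.imwrite("pics/side4.png",cv2.resize(im[150:220,255:325],None,fx=8,fy=8,interpolation=cv2.INTER_CUBIC))
E
```

```text
(no output)
```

View pics/side4.png

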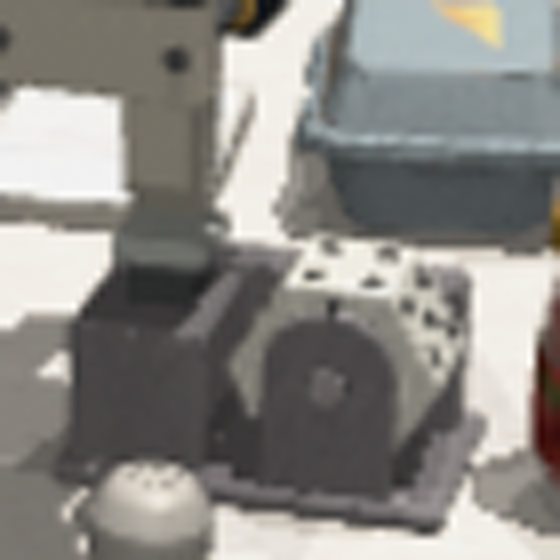

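Four dots are on top (315,272; 330,245; 373,280; 388,253), with the five-dot face next behind. One more press, then I'll back well clear.

>>> step_arm:
  deltas:
    - [0,0,0,0.016,0]
    - [0,0,0,0.012,0]
    - [0,0,0,0.008,0]
    - [0,0,0,0.004,0]
    - [0,0,0,0,0]
    - [0,0,0,0,0]

```text
time: 6.8
tool_pos: [432.5, 188.5, 51.8]
tcp_rot: [3.141, 0.001, 2.929]
contact_force: [-1.8, 0.4, 13.7]
grip_width: 0.6
finger_force: 6.9
```

>>> step_arm:
  deltas:
    - [0,0,0,-0.02,0]
    - [0,0,0,-0.02,0]
    - [0,0,0,-0.06,0]
    - [0,0,0,-0.06,0]
    - [0,0,0,-0.06,0]
    - [0,0,0,0,0]
    - [0,0,0,0,0]

```text
time: 7.5
tool_pos: [432.0, 188.4, 161.3]
tcp_rot: [3.141, 0.001, 2.929]
contact_force: [-0.1, 1.1, -1.3]
grip_width: 0.4
finger_force: 0.0
```

```bash
python3 - <<'E'
from h import *
im,d=bot.capture("side"); im=im[:,:,::-1]
cv2.imwrite("pics/side5.png",cv2.resize(im[150:220,255:325],None,fx=8,fy=8,interpolation=cv2.INTER_CUBIC))
E
```

```text
(no output)
```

View pics/side5.png

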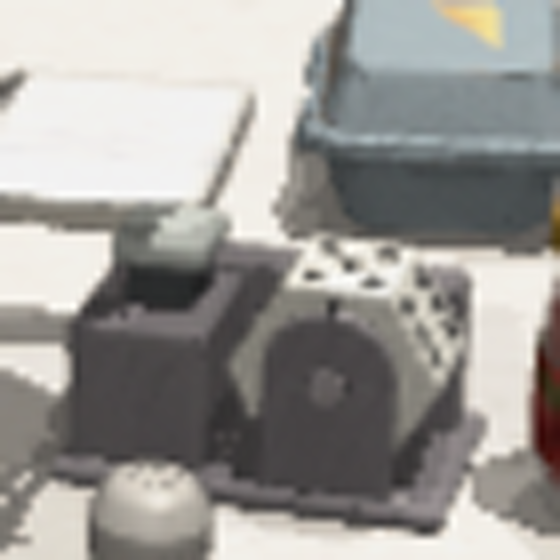

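Five dots lie level on top (centre dot at 352,263), the cap is up and the gripper is clear.

```bash
python3 -c "
from plant import bot
print(bot.close_job())"
```

```text
the job is handed in; nothing more can be done
None
```

The jam counter now shows five dots level on top after four full presses from one; I didn't touch the tomato counter, and the job was handed in at about 7.5 s.

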